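Fetch a long capsule sleeve out of a part-opening counter drawer

TASK

A long sleeve of coffee capsules lies lengthwise in the drawer unit on the counter, and the drawer only comes part of the way out. Pull the drawer out to its stop, then lift the sleeve's front end, draw the sleeve out on the slant between the drawer front and the cabinet without jamming it hard against either, and finish while still holding it in the gripper, roughly level and with the whole sleeve at least 5 cm above the height of the cabinet top, touching nothing else. Leave the other sleeve, the cup and the tin where they stand.

Things in the scene. Friction and masses are not known exactly. Their poses are not given: they have to be found in the camera images.
- cabinet: dark wooden one-drawer counter unit, fixed to the counter, 420 mm deep (own x) x 280 mm wide (own y) x 166 mm high, of 16 mm board. Origin at the centre of its underside, on the counter; own z up; its open front is the plane x = -210 mm and the drawer comes out along own -x. The underside of its top board is 150 mm above the counter
- cabinet_edge (a point): middle of the lower front edge of the cabinet's top board, 150 mm above the counter: the far-side edge of the opening, under which the sleeve must come out
- drawer (a joint): how far the drawer is out, in m: 0 shut, 0.225 at its stop (it starts a little ajar). It slides with about 3 N of friction and stays where it is left. Inside: 375 mm long, 210 mm wide, floor 28 mm above the counter; side and back walls 12 mm thick with their tops 80 mm above the counter; front panel 16 mm thick, 276 mm wide, its top edge 125 mm above the counter. At the stop the clear opening from front panel to cabinet is 225 mm, shorter than the sleeve
- drawer_handle (a point): middle of the drawer's steel bar handle, a round bar 10 mm thick and 140 mm long, level and parallel to the drawer front, its centre line 42 mm in front of the drawer's outer face and 95 mm above the counter; moves with the drawer
- drawer_front (a point): middle of the top inner edge of the drawer's front panel, 125 mm above the counter; moves with the drawer
- sleeve: the long sleeve to fetch: rigid square carton 300 x 37 x 37 mm, about 90 g, lying along own x on the drawer floor, nearly parallel to the drawer, its rear part under the cabinet top. Origin at the centre of its underside; own -x points to the drawer front, own z up
- sleeve_front (a point): centre of the sleeve's end face nearest the drawer front, 150 mm from its middle and 18.5 mm above its underside
- sleeve_rear (a point): centre of the sleeve's other end face, under the cabinet top at the start, 150 mm from its middle and 18.5 mm above its underside
- spare_sleeve: another sleeve of the same size lying on the bare counter to the robot's right of the drawer, to be left alone; origin at the centre of its underside
- cup: white mug, 68 mm across and 58 mm high, standing on the counter, to be left alone; origin at the centre of its underside
- tin: plain metal tin, 72 mm across and 100 mm high, standing on the rear of the cabinet top, to be left alone; origin at the centre of its underside

How it is judged:
By the outcome, as a careful person would: the job done as asked, in the order asked, and still so for the second after the job is handed in, while the arm keeps its last pose, push and grip.
It also fails if it takes over 54 s, if anything falls off the work surface, if the arm or the gripper's body presses on something with over 40 N, if the wrist force passes 120 N, or if a joint passes its speed limit or range.

ROBOT

A 6-joint arm with a two-finger parallel gripper is mounted at the origin on the work surface. World frame = base frame: x ahead of the robot, y to its left, z up, the work surface at z = 0. Lengths are in m, angles in degrees, forces in N, time in s.
With the tool pointing down it reaches from about 0.375 to 0.9 m from the base axis. Payload 3.1 kg.
Tool frame: the origin (TCP) lies midway between the tips of the shut fingers; the grasp point (between the pads) lies 19 mm behind it; z points along the fingers, y is the line along which they close (so a half turn about z gives the same grasp; the last joint's range is limited). The gripper opens to 87 mm and grips with 3 to 60 N. Pads are 19 mm wide; open, the fingers measure 117 mm over their backs; the gripper's body (75 mm by 190 mm) begins 51 mm behind the grasp point.
Start: joints at [66.205, 30.224, 82.088, -0, 67.689, -10.227], TCP at [0.147, 0.608, 0.223] pointing down, gripper open.
Joint ranges: [-176.69, 176.69], [-43.24, 126.21], [12.49, 139.97], [-82, 262], [0, 151.66], [-163.58, 163.58]. Speed limits (degrees/s): [159.86, 159.86, 180, 180, 180, 180].

INTERFACE

Orientations are given as a 3x3 rotation matrix whose columns are the frame's x, y, z axes.
In Python, from rig import read_state, capture, camera_info, hand_in gives the robot as it stands.
- The arm moves only by the tool drive_tool, never from a script. Its argument "motion" is a list of rows, each a list of 2 entries, a list of its own where there are three numbers: the shift along the tool's x, y, z in mm, then the turn, a rotation vector about the tool's x, y, z in rad. A call has 1 to 5 rows; each row shifts and turns the commanded pose from where the row before left it, along the tool's axes as they then stand; what a row does not reach is not made up. A row lasts 1/10 s, in which the tool goes at most 50 mm and 8.59 degrees, less where a joint would pass 70% of its speed; a pose out of reach is approached as far as the arm can. A call is refused whole if a number of a shift passes 50 or a number of a turn 0.15, either way. A call with a gripper value outside its range is refused whole. "gripper" is the opening, from 0 (shut) to 1 (fully open), set as the call begins (left out, the last holds). The fingers move at their own pace and stop on an object; the grip force is fixed at half the most. Time passes only in rows, so rows that do not move let the fingers close. It gives the time, the measured TCP pose, the force, the opening and the grip force at its end, in the units of the state.
- read_state(): the state, without advancing time (a new reading comes with each control period).
- capture(name): name is "side" or "top"; returns the picture (480x640x3 uint8, red, green, blue); there is no depth.
- camera_info(name): a dict with "fovy" (degrees; the focal length in pixels is half the picture's height over the tangent of half this angle, whatever the lens; pixels are square), "cx", "cy" (the principal point, pixels), "xyz" and "orientation" of the camera in the world. Camera axes: x right, y down, z forward; pixel columns grow to the right and rows downward; lengths in m; the calibration is good to about 2 mm. A picture is of the moment at which its call begins. camera_info takes no time and is no camera call.
- hand_in(): hands the job in; it is judged then, once.
The state is a dict: "time_s": time; "joint_positions": joint angles; "qvel": joint speeds; "tau": joint torques, N m; "position": TCP position; "tcp_rot": TCP orientation; "force": force on the tool from outside, world axes, zero at the start; "moment": the same for the moment, N m; "opening": opening from 0.0 (shut) to 1.0 (fully open); "grasp_force": force on a finger pad.
Only numpy, scipy, OpenCV 4.12 (cv2) and the standard library are available. Lean on these libraries where they do the work, as an engineer would, in place of code of your own. Each camera call takes 0.05 s, during which the arm holds its last target. There are 200 camera calls.

## Working session

There is one attempt and no reset: what is moved stays moved. The work goes in short steps, Python scripts to look and compute and a tool call to move; the robot and the scene stay as the last step left them, time stands still between calls to the robot, and variables do not carry over. Pictures are saved under pics/ and viewed, at most 10 in all, crops included, and the job is handed in when it is done.

Besides the shell and the picture viewer there is one more tool, called after ">>>" as a command line: name --argument value ..., lists and objects as JSON in quotes. drive_tool: Moves the arm, as the interface text tells. Its arguments: {"type":"object","properties":{"motion":{"type":"array","items":{"type":"array"}},"gripper":{"type":"number"}},"required":["motion"]}

```bash
mkdir -p pics; ls; python3 - <<'E'
from rig import *
import cv2
for n in("top","side"):
    cv2.imwrite(f"pics/{n}0.png",capture(n)[:,:,::-1]); print(camera_info(n))
print(read_state())
E
```

```text
pics
{'fovy': 52.85300417119541, 'cx': 314.9587757947169, 'cy': 242.5363402941835, 'xyz': array([0.43715294, 0.01991024, 1.17967181]), 'orientation': array([[-0.01682239, -0.99753387,  0.06814089],
       [-0.9997455 ,  0.01575683, -0.01614504],
       [ 0.01503154, -0.06839515, -0.99754506]])}
{'fovy': 57.34582599499292, 'cx': 323.6550282050758, 'cy': 241.42326272675373, 'xyz': array([ 0.58747757, -0.3083433 ,  1.15543335]), 'orientation': array([[ 0.97674078,  0.20446378, -0.06459115],
       [ 0.21439545, -0.92637419,  0.30962146],
       [ 0.0034708 , -0.31626796, -0.94866355]])}
{'time_s': 0.1, 'joint_positions': array([ 6.62062606e+01,  3.02715228e+01,  8.21491233e+01, -4.68288278e-04,
        6.76903379e+01, -1.02290100e+01]), 'qvel': array([-0.1153949 , -0.10679495, -0.12551721,  0.06142564,  0.06537864,
       -0.04612639]), 'tau': array([-5.88732819e-04, -4.40985203e+01, -1.77151072e+01,  6.34984835e-02,
        5.33855672e-02, -3.00545150e-05]), 'position': array([0.14630984, 0.6069515 , 0.22169176]), 'tcp_rot': array([[-9.72106166e-01,  2.34539978e-01, -7.74568882e-04],
       [ 2.34541015e-01,  9.72104603e-01, -1.77544461e-03],
       [ 3.36549238e-04, -1.90758882e-03, -9.99998124e-01]]), 'force': array([ 0.32317076, -0.67144782, -0.88236443]), 'moment': array([-0.00917548,  0.01296327, -0.0013449 ]), 'grasp_force': 0.0, 'opening': 0.9997027058483744}
```

View pics/top0.png

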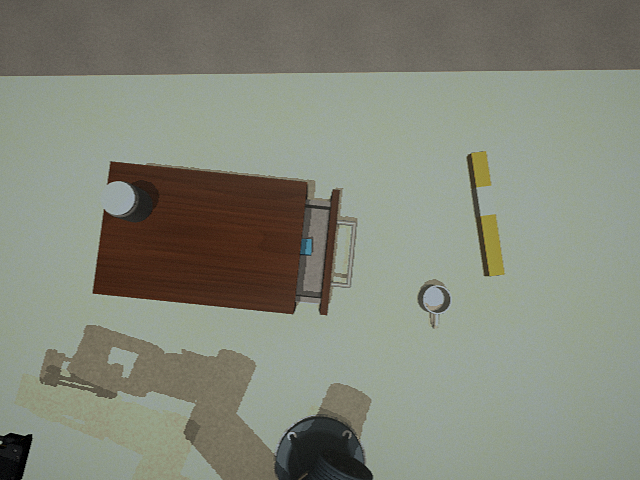

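View pics/side0.png

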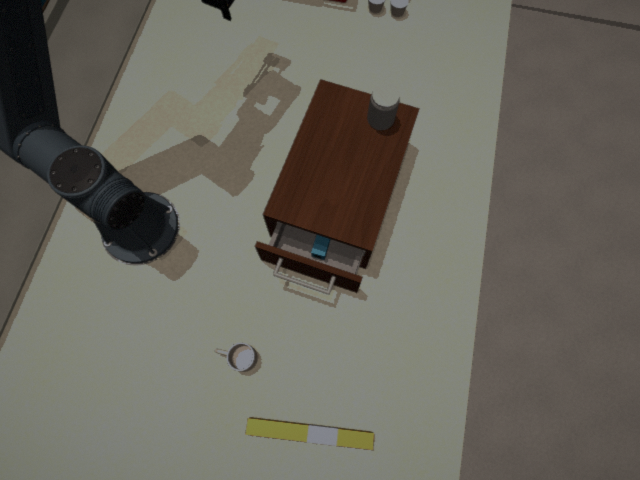

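Top view: the cabinet top has corners near (110,162), (308,181), (295,313) and (93,294). The drawer opens to the right (-y) with its front panel near columns 327-340, the handle bar is near column 353, and the blue sleeve end is at (307,246). The cup is at (434,296) and the spare sleeve at (486,214), both clear of the drawer. The side view agrees.

```bash
cat > h.py <<'E'
import numpy as np, cv2
from rig import *
def ray(n,uv):
    c=camera_info(n); f=240/np.tan(np.radians(c["fovy"]/2))
    uv=np.atleast_2d(uv).astype(float)
    d=np.c_[(uv[:,0]-c["cx"])/f,(uv[:,1]-c["cy"])/f,np.ones(len(uv))]@c["orientation"].T
    return c["xyz"],d
def onz(n,uv,z):
    o,d=ray(n,uv); return o+d*((z-o[2])/d[:,2])[:,None]
def proj(n,P):
    c=camera_info(n); f=240/np.tan(np.radians(c["fovy"]/2))
    p=(np.atleast_2d(P)-c["xyz"])@c["orientation"]
    return np.c_[c["cx"]+f*p[:,0]/p[:,2],c["cy"]+f*p[:,1]/p[:,2]]
def blob(m):
    n,l,s,c=cv2.connectedComponentsWithStats(m.astype(np.uint8)); k=1+np.argmax(s[1:,4]); return l==k
def quad(m):
    c=max(cv2.findContours(m.astype(np.uint8),cv2.RETR_EXTERNAL,cv2.CHAIN_APPROX_NONE)[0],key=cv2.contourArea)
    return c[:,0,:]
E
python3 - <<'E'
from h import *
for n in("top","side"):
    im=cv2.imread(f"pics/{n}0.png"); hsv=cv2.cvtColor(im,cv2.COLOR_BGR2HSV)
    c=quad(blob(cv2.inRange(hsv,(85,80,60),(115,255,255))>0))
    print(n,"blue",cv2.boxPoints(cv2.minAreaRect(c)).round(1).tolist())
    b=cv2.inRange(hsv,(0,110,20),(14,255,140)); k,l,s,ce=cv2.connectedComponentsWithStats(b)
    for i in range(1,k):
        if s[i,4]>200:
            c=quad(l==i); q=cv2.approxPolyDP(c,6,True)[:,0]
            print("brown",s[i],q.tolist())
            for z in (.166,.125): print(z,onz(n,q,z).round(4)[:,:2].tolist())
    h=onz(n,[(345,253),(353,219),(349,287),(337,218),(333,285)] if n=="top" else [(276,275),(330,292)],.095); print("handle?",h.round(3)[:,:2].tolist())
a=cv2.imread("pics/top0.png")[150:340,270:460]; b=cv2.imread("pics/side0.png")[200:320,230:390]
o=np.zeros((600,800,3),np.uint8); o[:400,:400]=cv2.resize(a,(400,400)); o[:300,400:]=cv2.resize(b,(400,300)); cv2.imwrite("pics/crop0.png",o[:400])
E
```

```text
top blue [[300.0, 239.0], [311.0, 239.0], [311.0, 254.0], [300.0, 254.0]]
brown [   93   162   214   152 24906] [[111, 162], [108, 183], [141, 187], [153, 208], [135, 223], [104, 210], [94, 293], [293, 312], [306, 182]]
0.166 [[0.6839, 0.432], [0.6391, 0.4377], [0.6296, 0.3685], [0.5846, 0.343], [0.5534, 0.3804], [0.5819, 0.4454], [0.4087, 0.4638], [0.3622, 0.0517], [0.6354, 0.0203]]
0.125 [[0.6939, 0.4487], [0.6473, 0.4546], [0.6374, 0.3826], [0.5906, 0.3561], [0.5581, 0.395], [0.5877, 0.4626], [0.4075, 0.4817], [0.3591, 0.053], [0.6434, 0.0204]]
brown [320 197  18 118 711] [[337, 197], [321, 314]]
0.166 [[0.6024, -0.0448], [0.357, -0.0066]]
0.125 [[0.6091, -0.0475], [0.3537, -0.0076]]
handle? [[0.487, -0.065], [0.563, -0.085], [0.41, -0.072], [0.566, -0.048], [0.415, -0.036]]
side blue [[310.3999938964844, 252.0], [314.5, 241.8000030517578], [328.1000061035156, 247.1999969482422], [324.0, 257.3999938964844]]
brown [  264    80   154   173 15398] [[321, 80], [264, 215], [371, 251], [417, 109], [400, 103], [394, 123], [376, 130], [366, 118], [369, 94]]
0.166 [[0.4143, 0.4632], [0.3644, 0.0494], [0.6343, 0.0154], [0.682, 0.4284], [0.6351, 0.4371], [0.6297, 0.3728], [0.5875, 0.3419], [0.5554, 0.3719], [0.5495, 0.4471]]
0.125 [[0.4071, 0.4952], [0.3552, 0.0642], [0.6363, 0.0288], [0.6859, 0.4589], [0.6371, 0.468], [0.6314, 0.401], [0.5875, 0.3688], [0.5541, 0.4001], [0.5479, 0.4785]]
brown [256 242 106  41 750] [[256, 244], [360, 281]]
0.166 [[0.3649, -0.0263], [0.6227, -0.0614]]
0.125 [[0.3557, -0.0146], [0.6241, -0.0511]]
handle? [[0.419, -0.074], [0.559, -0.087]]
```

View pics/crop0.png

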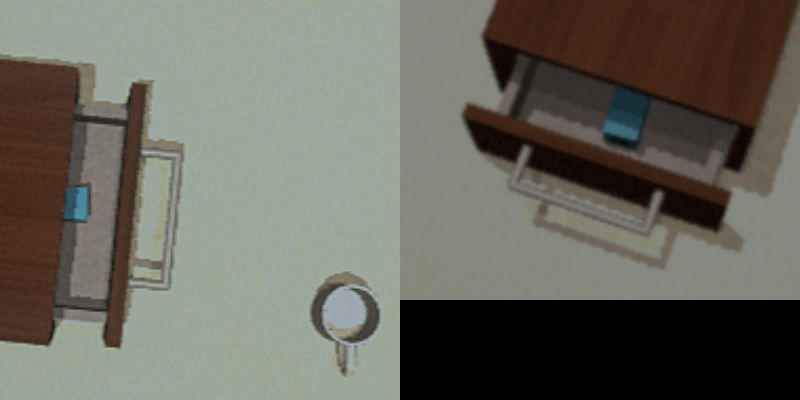

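The cabinet front runs at about -6.6° yaw and the drawer is about 52 mm out. The crop shows the bar handle clearly separate from its shadow, with its ends at about (354,221) and (348,287) in the top view. I'll turn the tool, raise it, and move over the gap between bar and panel.

>>> drive_tool --motion '[[[0,0,-20],[0,0,0.145]],[[0,0,-20],[0,0,0.145]],[[0,0,-20],[0,0,0.145]],[[0,0,-20],[0,0,0.145]],[[0,0,-10],[0,0,0.145]]]' --gripper 0

```text
time_s: 0.6
position: [0.1467, 0.608, 0.3141]
tcp_rot: [[-0.567, 0.824, 0.001], [0.824, 0.567, 0.002], [0.001, 0.002, -1.0]]
force: [0.1, 0.2, -1.0]
opening: 0.628
grasp_force: 0.0
```

>>> drive_tool --motion '[[[0,0,0],[0,0,0.145]],[[0,0,0],[0,0,0.145]],[[0,0,0],[0,0,0.145]],[[0,0,0],[0,0,0.145]],[[0,0,0],[0,0,0.145]]]'

```text
time_s: 1.1
position: [0.1464, 0.6072, 0.3119]
tcp_rot: [[0.122, 0.993, -0.001], [0.993, -0.122, -0.001], [-0.001, -0.0, -1.0]]
force: [-0.3, 0.2, -1.3]
opening: 0.173
grasp_force: 0.0
```

>>> drive_tool --motion '[[[-38,26,0],[0,0,0]],[[-38,26,0],[0,0,0]],[[-38,26,0],[0,0,0]],[[-38,26,0],[0,0,0]],[[-38,26,0],[0,0,0]]]'

```text
time_s: 1.6
position: [0.2539, 0.4019, 0.3122]
tcp_rot: [[0.115, 0.993, -0.0], [0.993, -0.115, -0.001], [-0.001, -0.0, -1.0]]
force: [1.1, 0.3, -0.6]
opening: 0.006
grasp_force: 0.0
```

>>> drive_tool --motion '[[[-38,26,0],[0,0,0]],[[-38,26,0],[0,0,0]],[[-38,26,0],[0,0,0]],[[-38,26,0],[0,0,0]],[[-38,26,0],[0,0,0]]]'

```text
time_s: 2.1
position: [0.361, 0.1983, 0.3124]
tcp_rot: [[0.116, 0.993, -0.0], [0.993, -0.116, 0.0], [0.0, -0.0, -1.0]]
force: [0.4, 1.2, 0.3]
opening: 0.003
grasp_force: 0.0
```

>>> drive_tool --motion '[[[-38,26,0],[0,0,0]],[[-38,26,0],[0,0,0]],[[-38,26,0],[0,0,0]],[[-38,26,0],[0,0,0]],[[-38,26,0],[0,0,0]]]'

```text
time_s: 2.6
position: [0.4682, -0.0056, 0.3123]
tcp_rot: [[0.116, 0.993, -0.0], [0.993, -0.116, 0.0], [0.0, -0.0, -1.0]]
force: [0.4, 1.1, 0.1]
opening: 0.006
grasp_force: 0.0
```

>>> drive_tool --motion '[[[-38,26,0],[0,0,0]],[[-8,0,35],[0,0,0]],[[0,0,45],[0,0,0]],[[0,0,45],[0,0,0]],[[0,0,35],[0,0,0]]]'

```text
time_s: 3.1
position: [0.4872, -0.0524, 0.1502]
tcp_rot: [[0.116, 0.993, -0.002], [0.993, -0.116, 0.001], [0.001, -0.003, -1.0]]
force: [0.8, -0.1, 0.8]
opening: 0.009
grasp_force: 0.0
```

```bash
python3 - <<'E'
from h import *
a=capture("top"); b=capture("side"); print(read_state()["position"])
cv2.imwrite("pics/t1.png",a[:,:,::-1]); cv2.imwrite("pics/s1.png",b[:,:,::-1])
o=np.zeros((400,800,3),np.uint8); o[:,:400]=cv2.resize(a[150:340,240:430],(400,400)); o[:300,400:]=cv2.resize(b[200:320,230:390],(400,300)); cv2.imwrite("pics/crop1.png",o[:,:,::-1])
E
```

```text
[ 0.48455102 -0.05135748  0.14833769]
```

View pics/crop1.png

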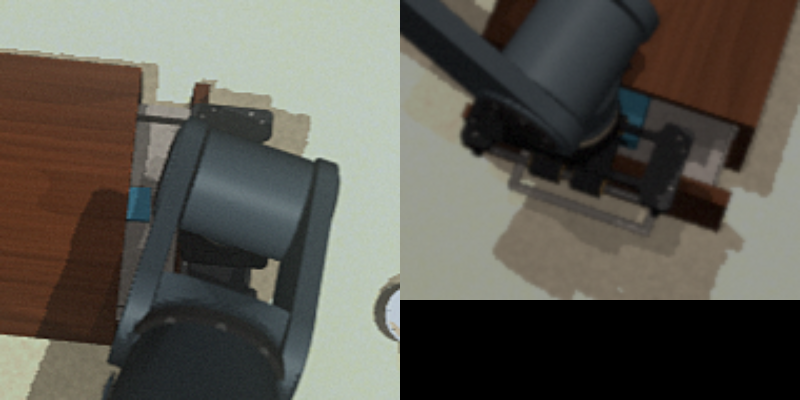

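The side view shows the shut fingers between the bar and the panel, above the gap. I'll lower them slowly into it, watching the force.

>>> drive_tool --motion '[[[-1,2,12],[0,0,0]],[[0,0,12],[0,0,0]],[[0,0,12],[0,0,0]],[[0,0,6],[0,0,0]],[[0,0,4],[0,0,0]]]'

```text
time_s: 3.7
position: [0.4915, -0.054, 0.1073]
tcp_rot: [[0.116, 0.993, 0.002], [0.993, -0.116, -0.001], [-0.001, 0.003, -1.0]]
force: [0.2, 1.2, -0.6]
opening: 0.009
grasp_force: 0.0
```

>>> drive_tool --motion '[[[0,0,8],[0,0,0]],[[0,0,6],[0,0,0]],[[0,0,4],[0,0,0]],[[-4,0,0],[0,0,0]],[[-4,0,0],[0,0,0]]]'

```text
time_s: 4.2
position: [0.4895, -0.0619, 0.0885]
tcp_rot: [[0.115, 0.993, -0.0], [0.993, -0.115, -0.0], [-0.0, -0.0, -1.0]]
force: [0.2, -0.3, -0.3]
opening: 0.007
grasp_force: 0.0
```

>>> drive_tool --motion '[[[-4,0,0],[0,0,0]],[[-5,0,0],[0,0,0]],[[-6,0,0],[0,0,0]],[[-8,0,0],[0,0,0]],[[-10,0,0],[0,0,0]]]'

```text
time_s: 4.7
position: [0.4855, -0.0948, 0.0886]
tcp_rot: [[0.115, 0.993, -0.0], [0.993, -0.115, 0.0], [0.0, -0.0, -1.0]]
force: [1.2, 3.1, -0.9]
opening: 0.008
grasp_force: 1.6
```

The drawer is moving with about 3 N of pull. I'll keep going to the stop.

>>> drive_tool --motion '[[[-12,0,3],[0,0,0]],[[-14,0,3],[0,0,0]],[[-14,0,0],[0,0,0]],[[-14,0,0],[0,0,0]],[[-14,0,0],[0,0,0]]]'

```text
time_s: 5.2
position: [0.4773, -0.1632, 0.0824]
tcp_rot: [[0.116, 0.993, -0.001], [0.993, -0.116, 0.0], [0.0, -0.001, -1.0]]
force: [1.2, 3.4, 0.8]
opening: 0.004
grasp_force: 1.8
```

>>> drive_tool --motion '[[[-14,0,0],[0,0,0]],[[-14,0,0],[0,0,0]],[[-12,0,0],[0,0,0]],[[-8,0,0],[0,0,0]],[[-5,0,0],[0,0,0]]]'

```text
time_s: 5.7
position: [0.4713, -0.2155, 0.0824]
tcp_rot: [[0.116, 0.993, -0.0], [0.993, -0.116, 0.0], [0.0, -0.0, -1.0]]
force: [1.1, 3.6, 0.8]
opening: 0.006
grasp_force: 1.5
```

>>> drive_tool --motion '[[[-3,0,0],[0,0,0]],[[-3,0,0],[0,0,0]],[[-2,0,0],[0,0,0]],[[0,0,0],[0,0,0]]]'

```text
time_s: 6.1
position: [0.4706, -0.2226, 0.0825]
tcp_rot: [[0.115, 0.993, -0.0], [0.993, -0.115, -0.0], [-0.0, -0.0, -1.0]]
force: [-0.8, 1.0, -0.3]
opening: 0.006
grasp_force: 0.5
```

>>> drive_tool --motion '[[[-4,0,0],[0,0,0]],[[-4,0,0],[0,0,0]],[[-2,0,0],[0,0,0]],[[-1,0,0],[0,0,0]],[[0,0,0],[0,0,0]]]'

```text
time_s: 6.6
position: [0.4696, -0.2305, 0.0825]
tcp_rot: [[0.118, 0.993, 0.0], [0.993, -0.118, 0.005], [0.005, -0.001, -1.0]]
force: [3.8, 12.6, 1.2]
opening: 0.001
grasp_force: 6.2
```

>>> drive_tool --motion '[[[-2,0,0],[0,0,0]],[[-1,0,0],[0,0,0]],[[-1,0,0],[0,0,0]]]'

```text
time_s: 6.9
position: [0.4694, -0.2307, 0.0825]
tcp_rot: [[0.12, 0.993, 0.0], [0.993, -0.12, 0.012], [0.012, -0.001, -1.0]]
force: [10.1, 23.6, 4.3]
opening: 0.008
grasp_force: 12.7
```

Stop reached: force rose to 24 N with no further travel. I'll unload, rise, and look for the sleeve.

>>> drive_tool --motion '[[[5,0,0],[0,0,0]],[[6,0,0],[0,0,0]],[[0,0,-20],[0,0,0]],[[0,0,-45],[0,0,0]],[[0,0,-45],[0,0,0]]]' --gripper 0

```text
time_s: 7.4
position: [0.4702, -0.2276, 0.1935]
tcp_rot: [[0.116, 0.993, -0.001], [0.993, -0.116, -0.001], [-0.001, -0.0, -1.0]]
force: [0.2, -1.1, 0.1]
opening: 0.002
grasp_force: 0.0
```

>>> drive_tool --motion '[[[-25,0,-40],[0,0,0]],[[-40,0,0],[0,0,0]],[[-40,0,0],[0,0,0]],[[-40,0,0],[0,0,0]],[[0,0,0],[0,0,0]]]' --gripper 1

```text
time_s: 7.9
position: [0.4533, -0.3779, 0.2335]
tcp_rot: [[0.121, 0.993, 0.003], [0.993, -0.121, -0.008], [-0.008, 0.004, -1.0]]
force: [0.1, 0.7, -0.5]
opening: 0.376
grasp_force: 0.0
```

```bash
python3 - <<'E'
from h import *
a=capture("top"); b=capture("side")
cv2.imwrite("pics/t2.png",a[:,:,::-1]); cv2.imwrite("pics/s2.png",b[:,:,::-1])
for n in("top","side"):
    im=cv2.imread(f"pics/{n[0]}2.png"); hsv=cv2.cvtColor(im,cv2.COLOR_BGR2HSV)
    c=quad(blob(cv2.inRange(hsv,(85,80,60),(115,255,255))>0)); q=cv2.boxPoints(cv2.minAreaRect(c))
    print(n,q.round(1).tolist(),onz(n,q,.065).round(4)[:,:2].tolist())
o=np.zeros((400,800,3),np.uint8); o[:,:400]=cv2.resize(a[150:350,260:460],(400,400)); o[:,400:]=cv2.resize(b[190:350,230:390],(400,400)); cv2.imwrite("pics/crop2.png",o[:,:,::-1])
E
```

```text
top [[321.5, 259.79998779296875], [322.0, 243.8000030517578], [383.5, 245.6999969482422], [383.0, 261.70001220703125]] [[0.4732, -0.0126], [0.5102, -0.0144], [0.5035, -0.1568], [0.4664, -0.1547]]
side [[287.70001220703125, 313.70001220703125], [304.20001220703125, 259.70001220703125], [318.5, 264.1000061035156], [302.1000061035156, 318.1000061035156]] [[0.4667, -0.1564], [0.4748, -0.0119], [0.5135, -0.0153], [0.5039, -0.1592]]
```

View pics/crop2.png

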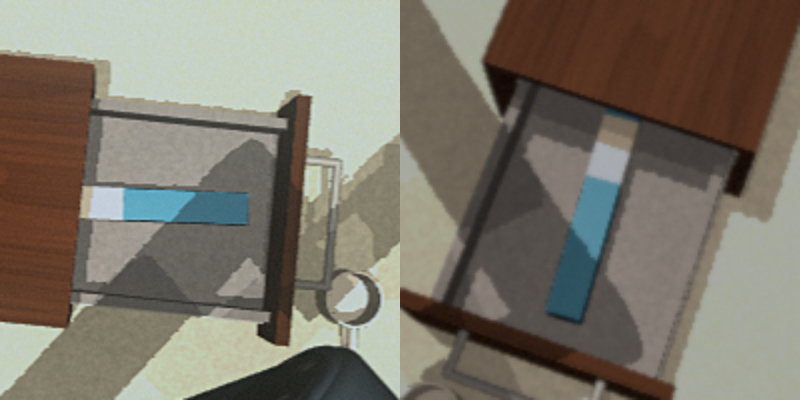

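The whole visible sleeve is in view. Its front edge is at about (383,254) in the top view and the sleeve yaw is about 3° off world y. The front gap to the panel is about 32 mm, and the cup has not moved. I'll move over a grasp point 69 mm behind the sleeve's front end.

>>> drive_tool --motion '[[[48,0,0],[0,0,-0.06]],[[48,3,0],[0,0,0]],[[48,3,0],[0,0,0]],[[48,3,0],[0,0,0]],[[48,3,0],[0,0,0]]]' --gripper 1

```text
time_s: 8.5
position: [0.4813, -0.129, 0.2328]
tcp_rot: [[0.055, 0.998, 0.0], [0.998, -0.055, -0.0], [-0.0, 0.0, -1.0]]
force: [0.8, 0.3, -0.0]
opening: 0.923
grasp_force: 0.0
```

>>> drive_tool --motion '[[[48,3,0],[0,0,0]],[[0,0,20],[0,0,0]],[[0,0,20],[0,0,0]],[[0,0,0],[0,0,0]],[[0,0,0],[0,0,0]]]'

```text
time_s: 9.0
position: [0.4871, -0.0835, 0.1927]
tcp_rot: [[0.055, 0.998, -0.001], [0.998, -0.055, 0.0], [0.0, -0.001, -1.0]]
force: [0.0, -0.4, -0.3]
opening: 0.997
grasp_force: 0.0
```

>>> drive_tool --motion '[[[-5,2,40],[0,0,0]],[[0,0,40],[0,0,0]],[[0,0,30],[0,0,0]],[[0,0,15],[0,0,0]],[[0,0,10],[0,0,0]]]'

```text
time_s: 9.5
position: [0.4894, -0.0897, 0.0571]
tcp_rot: [[0.057, 0.998, 0.0], [0.998, -0.057, -0.0], [-0.0, 0.0, -1.0]]
force: [-0.2, -0.8, 0.3]
opening: 1.0
grasp_force: 0.0
```

>>> drive_tool --motion '[[[0,0,10],[0,0,0]],[[0,0,7],[0,0,0]],[[0,0,4],[0,0,0]],[[0,0,0],[0,0,0]]]'

```text
time_s: 9.9
position: [0.4892, -0.0892, 0.0366]
tcp_rot: [[0.056, 0.998, 0.0], [0.998, -0.056, -0.0], [-0.0, 0.0, -1.0]]
force: [-0.6, 0.2, 0.6]
opening: 1.001
grasp_force: 0.0
```

>>> drive_tool --motion '[[[0,0,0],[0,0,0]],[[0,0,0],[0,0,0]],[[0,0,0],[0,0,0]],[[0,0,0],[0,0,0]],[[0,0,0],[0,0,0]]]' --gripper 0

```text
time_s: 10.4
position: [0.4892, -0.0892, 0.0367]
tcp_rot: [[0.056, 0.998, 0.0], [0.998, -0.056, -0.0], [-0.0, 0.0, -1.0]]
force: [0.1, 0.3, 0.1]
opening: 0.626
grasp_force: 0.0
```

>>> drive_tool --motion '[[[0,0,0],[0,0,0]],[[0,0,0],[0,0,0]],[[0,0,0],[0,0,0]],[[0,0,0],[0,0,0]],[[0,0,0],[0,0,0]]]'

```text
time_s: 10.9
position: [0.4892, -0.0892, 0.0366]
tcp_rot: [[0.056, 0.998, 0.0], [0.998, -0.056, -0.0], [-0.0, 0.0, -1.0]]
force: [0.9, -0.5, -0.4]
opening: 0.425
grasp_force: 30.0
```

Gripped at 37 mm opening with 30 N. I'll lift the front end by pivoting about the rear bottom edge.

>>> drive_tool --motion '[[[0,0,-3],[0,0,0]],[[1.2,0,-17],[0,-0.0725,0]],[[1.2,0,-17],[0,-0.0725,0]],[[0,0,0],[0,0,0]]]'

```text
time_s: 11.3
position: [0.49, -0.0842, 0.0748]
tcp_rot: [[0.052, 0.999, -0.005], [0.988, -0.052, -0.145], [-0.145, 0.002, -0.989]]
force: [-0.7, 0.2, -1.1]
opening: 0.416
grasp_force: 30.0
```

>>> drive_tool --motion '[[[1.2,0,-17],[0,-0.0725,0]],[[1.2,0,-17],[0,-0.0725,0]],[[0,0,0],[0,0,0]],[[0,0,0],[0,0,0]]]'

```text
time_s: 11.7
position: [0.4896, -0.0768, 0.1058]
tcp_rot: [[0.052, 0.998, -0.016], [0.957, -0.055, -0.283], [-0.284, -0.001, -0.959]]
force: [0.2, -0.6, -0.9]
opening: 0.422
grasp_force: 30.0
```

>>> drive_tool --motion '[[[1.2,0,-17],[0,-0.0725,0]],[[1.2,0,-17],[0,-0.0725,0]],[[0,0,0],[0,0,0]],[[0,0,0],[0,0,0]]]'

```text
time_s: 12.1
position: [0.4901, -0.0642, 0.1368]
tcp_rot: [[0.05, 0.998, -0.025], [0.907, -0.056, -0.418], [-0.419, -0.002, -0.908]]
force: [0.5, -0.1, -0.7]
opening: 0.426
grasp_force: 30.0
```

```bash
python3 - <<'E'
from h import *
a=capture("top"); b=capture("side")
o=np.zeros((400,800,3),np.uint8); o[:,:400]=cv2.resize(a[150:350,260:460],(400,400)); o[:,400:]=cv2.resize(b[190:350,230:390],(400,400)); cv2.imwrite("pics/crop3.png",o[:,:,::-1])
s=read_state(); R=s["tcp_rot"]
g=s["position"]-.019*R[:,2]; print(g,R[:,0])
bot=R@np.array([0,0,.0215]) # rough: mid to underside
f=g-.068*R[:,0]; r=g+.232*R[:,0]; print("front,rear axis pts",f,r)
print(proj("side",np.array([f-bot*.85,r-bot*.85])),proj("top",np.array([f-bot*.85])))
E
```

```text
[ 0.4903677  -0.05687743  0.1540745 ] [ 0.05132694  0.9061268  -0.41988066]
front,rear axis pts [ 0.48687747 -0.11849406  0.18262638] [0.50227555 0.15334398 0.05666218]
[[297.19491554 285.98864029]
 [328.91545583 200.47762446]] [[371.48482864 249.86310345]]
```

View pics/crop3.png

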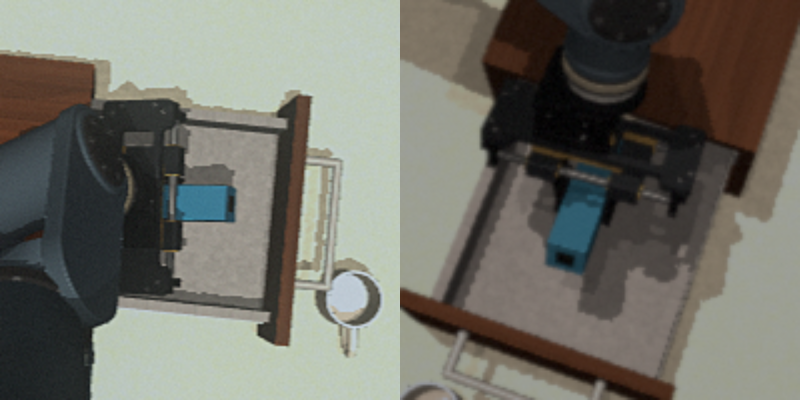

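The picture matches the prediction: the sleeve front edge is near (298,288) in the side view and (373,251) in the top view, so the sleeve follows the grip. Its underside at the front is above the panel, with about 28 mm to the cabinet edge. I'll pull along the slant.

>>> drive_tool --motion '[[[-8,0,0],[0,0,0]],[[-14,0,0],[0,0,0]],[[-20,0,0],[0,0,0]],[[-20,0,0],[0,0,0]],[[-20,0,0],[0,0,0]]]'

```text
time_s: 12.7
position: [0.486, -0.1402, 0.173]
tcp_rot: [[0.052, 0.998, -0.024], [0.905, -0.057, -0.421], [-0.421, -0.0, -0.907]]
force: [-0.6, -0.1, 0.2]
opening: 0.424
grasp_force: 30.0
```

>>> drive_tool --motion '[[[-22,0,0],[0,0,0]],[[-24,0,0],[0,0,0]],[[-24,0,0],[0,0,0]],[[-24,0,0],[0,0,0]],[[-24,0,0],[0,0,0]]]'

```text
time_s: 13.2
position: [0.4794, -0.2472, 0.2229]
tcp_rot: [[0.052, 0.998, -0.024], [0.905, -0.057, -0.421], [-0.422, -0.0, -0.907]]
force: [-0.1, -1.0, -0.5]
opening: 0.42
grasp_force: 30.0
```

>>> drive_tool --motion '[[[-8,0,-17],[0,0,0]],[[-12,0,-26],[0,0,0]],[[-12,0,-26],[0,0,0]],[[-12,0,-26],[0,0,0]],[[-8,0,-17],[0,0,0]]]'

```text
time_s: 13.7
position: [0.48, -0.2466, 0.3483]
tcp_rot: [[0.053, 0.998, -0.022], [0.905, -0.057, -0.422], [-0.423, 0.003, -0.906]]
force: [1.3, -0.9, -0.4]
opening: 0.424
grasp_force: 30.0
```

>>> drive_tool --motion '[[[0,0,0],[0,0.0725,0]],[[0,0,0],[0,0.0725,0]],[[0,0,0],[0,0.0725,0]],[[0,0,0],[0,0.0725,0]],[[0,0,0],[0,0.0725,0]]]'

```text
time_s: 14.2
position: [0.4794, -0.2462, 0.3462]
tcp_rot: [[0.057, 0.998, -0.003], [0.996, -0.057, -0.07], [-0.07, 0.001, -0.998]]
force: [0.1, 0.3, -0.9]
opening: 0.424
grasp_force: 30.0
```

>>> drive_tool --motion '[[[0,0,0],[0,0.0725,0]],[[0,0,0],[0,0,0]],[[0,0,0],[0,0,0]],[[0,0,0],[0,0,0]]]'

```text
time_s: 14.6
position: [0.4798, -0.2448, 0.3456]
tcp_rot: [[0.056, 0.998, -0.0], [0.998, -0.056, -0.001], [-0.001, -0.0, -1.0]]
force: [-0.0, 0.1, -1.3]
opening: 0.422
grasp_force: 30.0
```

```bash
python3 - <<'E'
from h import *
a=capture("top"); b=capture("side")
o=np.zeros((480,800,3),np.uint8); o[:300,:400]=cv2.resize(a,(400,300)); o[:,400:]=cv2.resize(b[0:480,120:520],(400,480)); cv2.imwrite("pics/crop4.png",o[:,:,::-1])
s=read_state(); R=s["tcp_rot"]; print(s)
g=s["position"]-.010*R[:,2]; f=g-.068*R[:,0]; r=g+.232*R[:,0]; print(f,r); print(proj("side",[f,r]),proj("top",[f,r]))
E
```

```text
{'time_s': 14.7, 'joint_positions': array([-3.88470032e+01,  1.62851346e+01,  8.48362367e+01, -2.74308719e-02,
        7.88729363e+01, -3.56869949e+01]), 'qvel': array([ 0.23453222,  0.13542392, -0.33137738,  0.0633043 ,  0.12257321,
       -0.07347132]), 'tau': array([-2.54484247e-01, -3.50213420e+01, -2.03411633e+01,  7.16037210e-02,
        1.04540954e-01,  5.57482945e-04]), 'position': array([ 0.48016999, -0.24437718,  0.34563483]), 'tcp_rot': array([[ 5.50323159e-02,  9.98484550e-01, -2.17259387e-04],
       [ 9.98484477e-01, -5.50324051e-02, -4.28190255e-04],
       [-4.39497661e-04, -1.93365824e-04, -9.99999885e-01]]), 'force': array([ 0.02966314, -0.44032874, -0.71342123]), 'moment': array([-0.12539772,  0.05416151, -0.06592896]), 'grasp_force': 29.999904753640294, 'opening': 0.4239414787858319}
[ 0.47642997 -0.31226984  0.35566472] [ 0.49293966 -0.0127245   0.35553287]
[[259.32827144 375.64880895]
 [307.3933274  220.82440059]] [[500.58443996 249.48537064]
 [326.23628009 242.65539245]]
```

View pics/crop4.png

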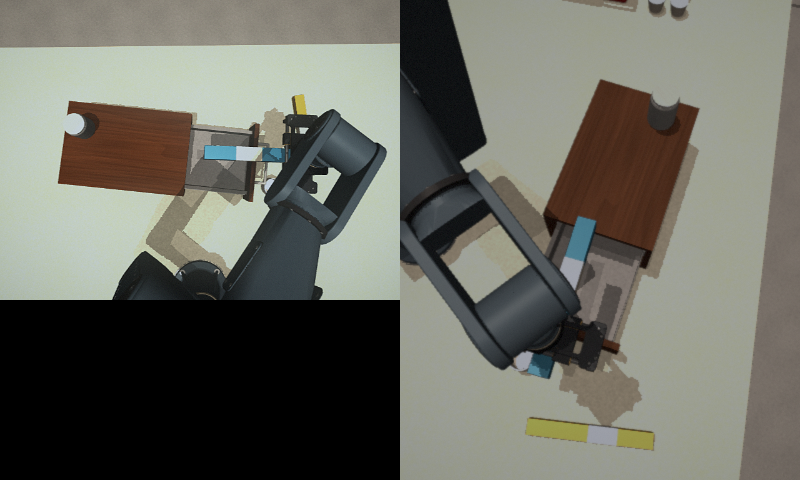

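The sleeve is held level. Its rear end is at about (587,219) in the picture, matching the prediction at z≈0.35, well above the cabinet. The drawer is still open, and the tin, cup and spare sleeve are where they were.

```bash
python3 -c "
from rig import *
print(hand_in())"
```

```text
the job is handed in; nothing more can be done
None
```

I handed the job in at about 15 s: the drawer is out to its stop and the sleeve is held level in the gripper. Its underside is about 17 cm above the cabinet top, and no contact force showed on the way out. The spare sleeve, cup and tin look unmoved in the last pictures.

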